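# Relieve a pressure sprayer and extend its lance

## Task

Get the tile sprayer on the worktop ready to reach the stained tiles: first squeeze the gun's trigger all the way to let the pressure off and let it spring back out. Then press in the button on the side of the lance handle, draw the handle straight up past the first stop to the second stop, and keep hold of it there: the program finishes while the gripper still holds the lance fully extended. Leave the jars, garlic, tin, mug and tea box where they stand.

Things in the scene. Friction and masses are not known exactly. Their poses are not given: they have to be found in the camera images.
- sprayer: Sprayer mount, fixed. Grey base bar 84 (x) x 190 (y) x 12 mm; origin mid underside, z up. At y = +68 mm the gun, docked head down: grey head to 47 mm high, on it the black grip (x -10 to 18 mm, 26 mm wide, top 96 mm high). At y = -68 mm the lance column, 64 mm wide at its foot. At x = 78, y = 0 a white tank, 62 mm wide, 100 mm high. A thin low pipe from gun to lance.
- grip_mid (a point): Half-way between the gun grip's back face and the trigger's front face, 78 mm above the worktop: squeeze here. Axes as the sprayer: x is the squeeze direction (trigger on the -x side, moves to +x; the grip's back faces +x), z up. Grip and trigger together are 53 mm thick along x with the trigger out, about 41 mm squeezed.
- trigger_pad (a point): Point on the front (-x) face of the trigger where a finger presses it, 42 mm above its hinge at the gun's head; the trigger is 18 mm wide in y and its free end is 97 mm above the worktop.
- trigger (a joint): Trigger angle: 0 sprung out, 0.28 rad squeezed fully home (it stops there). Its spring needs about 1.5 to 5 N at the pad and returns it when let go.
- collar (a joint): Turn of the lance with its handle about the vertical column axis, rad, relative to the sprayer. It differs from start to start and is stiff; there is no need to turn it.
- handle_grip (a point): Axis of the lance handle at button height, 142 mm above the worktop with the lance in. Handle: black block 30 (x) x 34 (y) x 48 mm high, top 16 mm above this point, nozzle tip 29 mm above. x axis level, from the button face to the opposite ribbed face; z up. Slides straight up 65 mm to the first stop, 130 mm to the second. Springs pull it down: about 4 N at first, 8 to 9 N past the first stop.
- button_face (a point): Middle of the outer face of the grey lance button, on the handle's -x side at the height of handle_grip; 14 mm wide, 20 mm high, standing 6 mm proud of the handle (36 mm from its face to the opposite handle face, 31 mm when pressed). While it is out, a catch holds the lance in; pinching the handle between button and opposite face presses it.
- button (a joint): Travel of the button: 0 out, 0.005 m fully pressed in; needs about 3 to 6 N. The catch is free from about 0.004 m on. It springs out when let go.
- lance_handle (a joint): Slide of the inner rod with the handle out of the outer tube, 0 in, 0.065 m at the first stop.
- outer_tube (a joint): Slide of the outer tube out of the column, 0 in, 0.065 m out; both slides at 0.065 is the second stop.
- jar_a: Bystander: spice jar 47 mm wide, 98 mm high, behind the gun; origin at its underside.
- garlic: Bystander: garlic bulb 56 mm, behind the tank; origin at its underside.
- jar_b: Bystander: spice jar 47 mm wide, 97 mm high, right of the lance; origin at its underside.
- tin: Bystander: low tin 75 mm wide, 58 mm high, in front of the sink; origin at its underside.
- mug_loose: Bystander: striped mug 85 mm wide, 98 mm high, right of the sink; origin at its underside.
- box: Bystander: tea box 58x102x88 mm, left of the gun; origin at its underside.

How it is judged:
By the outcome, as a careful person would: the job done as asked, in the order asked, and still so for the second after the job is handed in, while the arm keeps its last pose, push and grip.
It also fails if it takes over 40 s, if anything falls off the work surface, if the arm or the gripper's body presses on something with over 40 N, if the wrist force passes 120 N, or if a joint passes its speed limit or range.

## Robot

A 7-joint arm with a two-finger parallel gripper is mounted at the origin on a cart in front of the work surface, level with it; the furniture and walls round the work are solid. World frame = base frame: x ahead of the robot, y to its left, z up, the work surface at z = 0. Lengths are in m, angles in rad, forces in N, time in s.
With the tool pointing down it reaches from about 0.4 to 0.85 m from the base axis. Payload 4.5 kg.
Tool frame: the origin (TCP) lies midway between the tips of the shut fingers; the grasp point (between the pads) lies 19 mm behind it; z points along the fingers, y is the line along which they close (so a half turn about z gives the same grasp; the last joint's range is limited). The gripper opens to 88 mm and grips with 3 to 60 N. Pads are 18 mm wide; open, the fingers measure 123 mm over their backs; the gripper's body (75 mm by 187 mm) begins 45 mm behind the grasp point.
Start: joints at [-1.14, 0.689, -0.195, 1.565, 0.157, 0.902, -0.215], TCP at [0.242, 0.576, 0.239] pointing down, gripper open.
Joint ranges: [-3.01, 3.01], [-0.46, 2.08], [-1.47, 1.51], [0.13, 2.56], [-1, 4.14], [0.04, 2.09], [-2.66, 2.66]. Speed limits (rad/s): [2.57, 2.57, 3.14, 3.14, 3.14, 3.14, 3.14].

## Interface

Orientations are given as a unit quaternion [x, y, z, w].
In Python, from plant import get_state, viewer, workorder gives the robot as it stands. The module is installed in compiled form; this text tells all that it offers.
- The arm moves only by the tool step_arm, never from a script. Its argument "motion" is a list of rows, each an object of numbers: "wx", "wy", "wz": the turn, a rotation vector about the tool's x, y, z each as a share of 180 degrees, from -1 to 1; "dx", "dy", "dz": the shift along the tool's x, y, z each as a share of 8 cm, from -1 to 1; "claw": the finger opening in mm, from 0 to 88.1. A call has 1 to 8 rows; each row is the pose to reach, as a shift and turn from the pose commanded when the call began, along the tool's axes at that moment, turning the shorter way round; what a row does not reach only later rows make up. A row lasts 1/10 s, in which the tool goes at most 50 mm and 8.59 degrees, less where a joint would pass 70% of its speed; a pose out of reach is approached as far as the arm can. A call with a number of a shift or a turn outside -1 to 1 is refused whole. A call with a gripper value outside its range is refused whole. The fingers move at their own pace and stop on an object; "force" is the grip in N (left out, the last holds). Time passes only in rows, so rows that repeat a pose let the fingers close. It gives the time, the measured TCP pose, the force, the opening and the grip force at its end, in the units of the state.
- get_state(): the state, without advancing time (a new reading comes with each control period).
- viewer.snapshot(name): name is "side" or "top"; returns (picture, depth): 420x560x3 uint8, red, green, blue; 420x560 float32, m along the optical axis (not along the pixel's ray), 0 where there is no reading.
- viewer.calibration(name): a dict with "vfov" (degrees; the focal length in pixels is half the picture's height over the tangent of half this angle, whatever the lens; pixels are square), "cx", "cy" (the principal point, pixels), "extrinsics" (4x4, takes a point from camera to world coordinates). Camera axes: x right, y down, z forward; pixel columns grow to the right and rows downward; lengths in m; the calibration is good to about 2 mm. A picture is of the moment at which its call begins. calibration takes no time and is no camera call.
- workorder.finish_job(): hands the job in; it is judged then, once.
The state is a dict: "clock": time; "q": joint angles; "qd": joint speeds; "joint_torque": joint torques, N m; "tool_pos": TCP position; "eef_rot": TCP orientation; "contact_force": force on the tool from outside, world axes, zero at the start; "moment": the same for the moment, N m; "opening": opening from 0.0 (shut) to 1.0 (fully open); "finger_force": force on a finger pad.
Only numpy, scipy, OpenCV 4.12 (cv2) and the standard library are available. Lean on these libraries where they do the work, as an engineer would, in place of code of your own. Each camera call takes 0.05 s, during which the arm holds its last target. There are 200 camera calls.

## Working session

There is one attempt and no reset: what is moved stays moved. The work goes in short steps, Python scripts to look and compute and a tool call to move; the robot and the scene stay as the last step left them, time stands still between calls to the robot, and variables do not carry over. Pictures are saved under pics/ and viewed, at most 10 in all, crops included, and the job is handed in when it is done.

Besides the shell and the picture viewer there is one more tool, called after "Request:" as name(argument=value, ...) on one line, values as JSON. step_arm: Moves the arm, as the interface text tells. Shift numbers are shares of 8 cm and turn numbers shares of 180 degrees, none past 1 either way. Its arguments: {"type":"object","properties":{"motion":{"type":"array","items":{"type":"object","properties":{"wx":{"type":"number","minimum":-1,"maximum":1},"wy":{"type":"number","minimum":-1,"maximum":1},"wz":{"type":"number","minimum":-1,"maximum":1},"dx":{"type":"number","minimum":-1,"maximum":1},"dy":{"type":"number","minimum":-1,"maximum":1},"dz":{"type":"number","minimum":-1,"maximum":1},"claw":{"type":"number"}}}},"force":{"type":"number"}},"required":["motion"]}

```bash
mkdir -p pics; cat > h.py <<'E'
import numpy as np, cv2
from plant import get_state, viewer, workorder
def snap(n):
    p,d=viewer.snapshot(n); c=viewer.calibration(n)
    f=p.shape[0]/2/np.tan(np.radians(c['vfov'])/2)
    v,u=np.mgrid[:p.shape[0],:p.shape[1]]
    P=np.stack([(u-c['cx'])/f*d,(v-c['cy'])/f*d,d],-1)
    E=np.array(c['extrinsics']); W=P@E[:3,:3].T+E[:3,3]
    W[d==0]=np.nan
    return p,d,W,c
E
python3 - <<'E'
from h import *
for n in('side','top'):
    p,d,W,c=snap(n); cv2.imwrite(f'pics/{n}0.png',p[...,::-1]); np.savez(f'{n}0.npz',p=p,W=W); print(n,c)
print(get_state())
E
```

```text
side {'vfov': 42.74861405721607, 'cx': 282.0090897953254, 'cy': 207.72229779531338, 'extrinsics': array([[ 0.95555347, -0.16166501,  0.24654003,  0.1544033 ],
       [-0.29408318, -0.46367812,  0.8357737 , -1.23424774],
       [-0.02080014, -0.87112974, -0.4906122 ,  0.92725231],
       [ 0.        ,  0.        ,  0.        ,  1.        ]])}
top {'vfov': 43.692114693495334, 'cx': 290.44785746578424, 'cy': 205.58793120677814, 'extrinsics': array([[-0.02381876, -0.99268436,  0.11836565,  0.37553923],
       [-0.99971025,  0.02323945, -0.00627229,  0.16413607],
       [ 0.00347565, -0.11848075, -0.99295027,  1.50282834],
       [ 0.        ,  0.        ,  0.        ,  1.        ]])}
{'clock': 0.1, 'q': array([-1.14021738,  0.68990849, -0.19451494,  1.5662295 ,  0.15726569,
        0.90251129, -0.21511169]), 'qd': array([-0.00032834, -0.00181032, -0.00126665, -0.00277455, -0.00023692,
        0.00011858,  0.0005649 ]), 'joint_torque': array([-4.19013348e-03, -5.28503752e+01, -1.27192754e+00, -1.53838742e+01,
       -5.26037696e-02,  1.94669548e-03,  4.66211850e-05]), 'tool_pos': array([0.24134608, 0.57590294, 0.23798768]), 'eef_rot': array([ 1.97071917e-01,  9.80388679e-01, -8.26969160e-04, -1.15743121e-04]), 'contact_force': array([ 0.22952287, -0.31796308,  0.3021395 ]), 'moment': array([ 0.04683225, -0.00637798,  0.01977104]), 'finger_force': 0.0, 'opening': 0.9995548406988217}
```

View pics/side0.png

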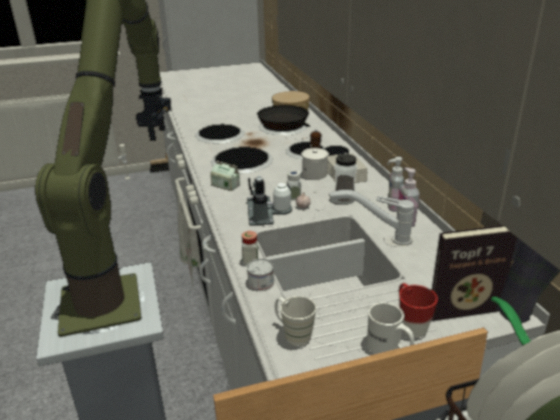

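View pics/top0.png

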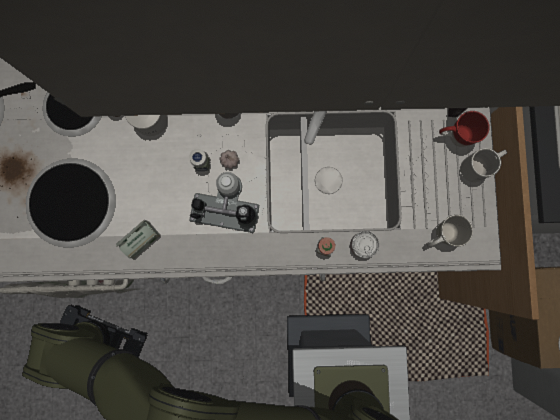

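The side view shows the sprayer at about (258,205), with the tank at (282,198). In the top view the base is at about (225,212), the gun at (197,207), the lance at (245,213) and the tank at (229,184).

```bash
python3 - <<'E'
from h import *
a=np.load('top0.npz');b=np.load('side0.npz')
A=cv2.resize(a['p'][165:245,180:280],None,fx=5,fy=5,interpolation=cv2.INTER_CUBIC)
B=cv2.resize(b['p'][165:235,235:295],None,fx=5,fy=5,interpolation=cv2.INTER_CUBIC)
C=np.zeros((400,800,3),np.uint8);C[:,:500]=A;C[:350,500:]=B
C=np.clip(C*1.5,0,255).astype(np.uint8)
cv2.imwrite('pics/crop0.png',C[...,::-1])
W=a['W']
m=(W[...,2]>.006)&(W[...,2]<.018)
u=np.zeros_like(m);u[170:240,180:275]=1
m&=u
n,l,s,c=cv2.connectedComponentsWithStats(m.astype(np.uint8))
k=1+s[1:,4].argmax();pts=W[l==k][:,:2].astype(np.float32)
print(s[k],cv2.minAreaRect(pts))
for lo,hi in((.085,.12),(.12,.2)):
    m=(W[...,2]>lo)&(W[...,2]<hi)&u.astype(bool)
    n,l,s,c=cv2.connectedComponentsWithStats(m.astype(np.uint8))
    for k in range(1,n):
        if s[k,4]>5:
            P=W[l==k];print(lo,s[k],P.mean(0).round(4),P[:,2].max(),cv2.minAreaRect(P[:,:2].astype(np.float32)))
E
```

```text
[189 210  69  23 617] ((0.5158168077468872, 0.3489951491355896), (0.1942943036556244, 0.04675789922475815), 81.83674621582031)
0.085 [218 173  17  18 206] [0.6133 0.3288 0.0937] 0.10934833827086576 ((0.6146399974822998, 0.32989200949668884), (0.04345239698886871, 0.045976199209690094), 78.63448333740234)
0.085 [191 198  11  11  98] [0.556  0.4105 0.0941] 0.10110938663588986 ((0.556485116481781, 0.41133713722229004), (0.0255622249096632, 0.027680866420269012), 81.53738403320312)
0.085 [236 204  19  20 113] [0.5183 0.2733 0.0962] 0.11665257539195051 ((0.523566722869873, 0.2784016728401184), (0.04798603430390358, 0.05004711449146271), 49.05330276489258)
0.085 [190 214   8   4  27] [0.5229 0.4173 0.0956] 0.10045489721275169 ((0.5228794813156128, 0.41735273599624634), (0.019420161843299866, 0.008470172062516212), 86.38892364501953)
0.12 [237 206  14  14 176] [0.5219 0.2774 0.1566] 0.17350169204325128 ((0.5214136242866516, 0.27829062938690186), (0.03252929821610451, 0.03440292924642563), 87.9039535522461)
```

View pics/crop0.png

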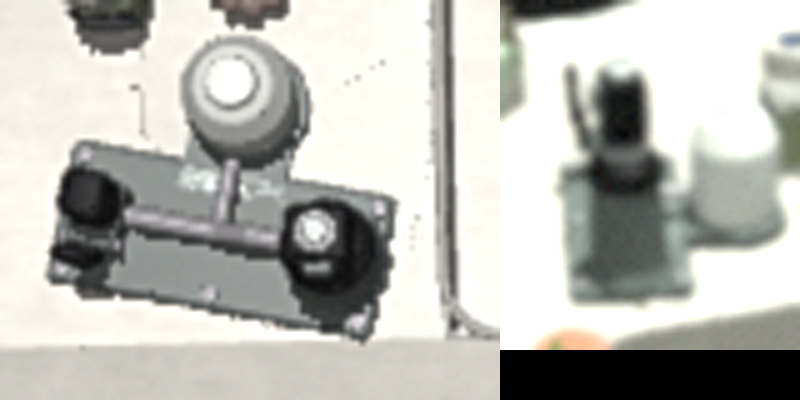

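```bash
python3 - <<'E'
from h import *
a=np.load('top0.npz');b=np.load('side0.npz')
A=cv2.resize(a['p'][198:232,228:266],None,fx=14,fy=14,interpolation=cv2.INTER_NEAREST)
B=cv2.resize(b['p'][172:225,245:278],None,fx=8,fy=8,interpolation=cv2.INTER_NEAREST)
C=np.zeros((480,800,3),np.uint8);C[:476,:532]=A;C[:424,532:796]=B
C=np.clip((C/255)**.6*255,0,255).astype(np.uint8)
cv2.imwrite('pics/crop1.png',C[...,::-1])
W=a['W']
sub=(slice(198,232),slice(228,266));w=W[sub];g=a['p'][sub].max(-1)
np.set_printoptions(linewidth=200)
print((w[...,2]*1000)[5:24,6:28].round().astype(int))
print(g[5:24,6:28])
T=(w[...,2]>.148)&(w[...,2]<.167)
P=w[T];print(P.mean(0),cv2.minAreaRect(P[:,:2].astype(np.float32)))
N=w[(w[...,2]>.166)];print(len(N),N.mean(0),N[:,2].max())
E
```

```text
[[                   8                   15                   15                    9                   13                   18                   13                    6                   12
                    18                    9                    9                   10                   10                    8                   12                   10                   20
                    11                    4                    7                   -4]
 [                  12                   14                   16                   15                   12                    8                    9                    6                   15
                    11                   12                   94                    9                    9                   12                   10                    2                   10
                    11                   14                    9                   11]
 [                  10                   15                   10                    9                   12                   13                   20              
[... 9102 characters left out ...]
6  15  23  35  49  47  52  74  67  37  20  14  14  17  24  23  19  27  33]
 [108 108  82  31   9  14  46 102 103 103 107  93  39  21  16  13  15  26  20  20  29  32]
 [105 108 105  63  18  13  27  64  63  64  67  58  32  16  15  13  16  21  22  23  32  32]
 [105 106 107  79  31   9  15  26  27  26  29  27  18  13  13  15  17  21  24  32  30  34]
 [104 104 109 104  44  15  13  11  13  14  12  14  14  17  15  14  17  24  32  29  32  35]]
[0.52226091 0.27852435 0.1577174 ] ((0.5213598608970642, 0.2788013815879822), (0.03171560540795326, 0.034266114234924316), 88.55386352539062)
27 [0.5241002  0.2779565  0.16909191] 0.17350169204325128<stdin>:11: RuntimeWarning: invalid value encountered in cast
```

View pics/crop1.png

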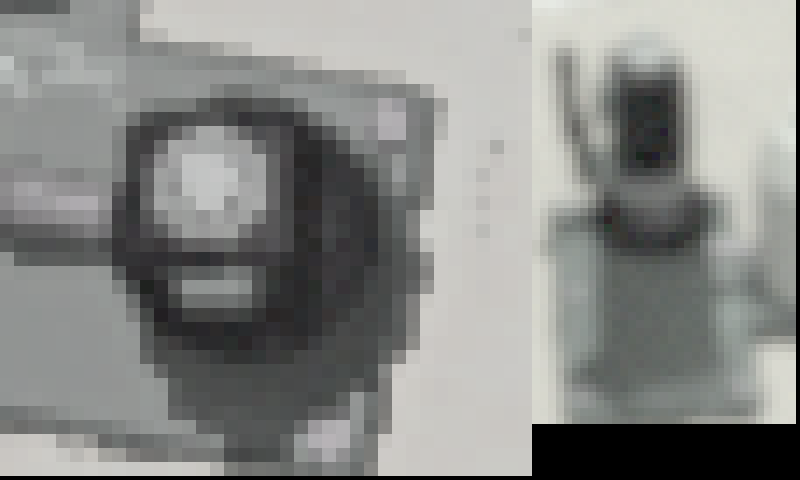

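The handle's top face spans about columns 237–249 and rows 206–217. Its edges run along the image axes, with the grey button straight below it at about (243,218). So the button faces the robot, and the handle's yaw is about −1.4°.

```bash
cat >> h.py <<'E'
from scipy.spatial.transform import Rotation as Ro
def ray(n,u,v,z):
    c=viewer.calibration(n); f=210/np.tan(np.radians(c['vfov'])/2); E=np.array(c['extrinsics'])
    d=E[:3,:3]@[(u-c['cx'])/f,(v-c['cy'])/f,1]; t=(z-E[2,3])/d[2]
    return E[:3,3]+t*d
def go(p,yawdeg):
    "row for TCP p, pointing down, closing axis (tool y) at yawdeg mod 180"
    s=get_state(); R=Ro.from_quat(s['eef_rot'])
    best=None
    for k in(0,180):
        a=np.radians(yawdeg+k); y=np.array([np.cos(a),np.sin(a),0]); z=np.array([0,0,-1.]); x=np.cross(y,z)
        w=(R.inv()*Ro.from_matrix(np.c_[x,y,z])).as_rotvec()/np.pi
        if best is None or abs(w).max()<abs(best).max(): best=w
    d=R.inv().apply(np.array(p)-s['tool_pos'])/.08
    print('d',d.round(3),'w',best.round(3),'tcp',s['tool_pos'].round(4),'q',s['q'].round(2))
E
python3 - <<'E'
from h import *
print(ray('top',243.1,211.4,.158))
c=[ray('top',u,v,.012) for u,v in((196,194),(259,205),(252.4,232.6),(190,221))]
m=np.mean(c,0);print('base',m); print(cv2.minAreaRect(np.array(c,np.float32)[:,:2]))
# grip top by black mask
a=np.load('top0.npz');W=a['W'];
y=np.radians(-12);R=np.array([[np.cos(y),-np.sin(y)],[np.sin(y),np.cos(y)]])
for q in((4,68),(-2.5,68),(0,-68),(78,0)): print(q,m[:2]+R@np.array(q)/1000)
gm=(W[...,2]>.088)&(W[...,2]<.105);v,u=np.nonzero(gm);k=(u<204)&(u>186)&(v<213)&(v>190)
print('grip px',u[k].min(),u[k].max(),v[k].min(),v[k].max(),ray('top',u[k].mean(),v[k].mean(),.096))
k=(u<204)&(u>186)&(v>=213)&(v<222);print('trig px',u[k].min(),u[k].max(),v[k].min(),v[k].max(),ray('top',u[k].mean(),v[k].mean(),.097))
go([.553,.412,.22],-12)
E
```

```text
[0.5236062  0.27819014 0.158     ]
base [0.53604559 0.34430098 0.012     ]Traceback (most recent call last):
  File "<stdin>", line 4, in <module>
cv2.error: OpenCV(4.12.0) /io/opencv/modules/imgproc/src/convhull.cpp:143: error: (-215:Assertion failed) total >= 0 && (depth == CV_32F || depth == CV_32S) in function 'convexHull'
```

```bash
python3 - <<'E'
from h import *
c=[ray('top',u,v,.012) for u,v in((196,194),(259,205),(252.4,232.6),(190,221))]
m=np.mean(c,0); print(cv2.minAreaRect(np.ascontiguousarray(np.array(c)[:,:2],dtype=np.float32)))
a=np.load('top0.npz');W=a['W'];
y=np.radians(-12);R=np.array([[np.cos(y),-np.sin(y)],[np.sin(y),np.cos(y)]])
for q in((4,68),(-2.5,68),(0,-68),(78,0)): print(q,m[:2]+R@np.array(q)/1000)
gm=(W[...,2]>.088)&(W[...,2]<.105);v,u=np.nonzero(gm);k=(u<204)&(u>186)&(v<213)&(v>190)
print('grip px',u[k].min(),u[k].max(),v[k].min(),v[k].max(),ray('top',u[k].mean(),v[k].mean(),.096))
k=(u<204)&(u>186)&(v>=213)&(v<222);print('trig px',u[k].min(),u[k].max(),v[k].min(),v[k].max(),ray('top',u[k].mean(),v[k].mean(),.097))
go([.553,.412,.22],-12)
E
```

```text
((0.5363675951957703, 0.3435990512371063), (0.18487469851970673, 0.08117914944887161), 78.12149047851562)
(4, 68) [0.55409617 0.40998337]
(-2.5, 68) [0.54773821 0.41133479]
(0, -68) [0.52190759 0.27778694]
(78, 0) [0.6123411  0.32808386]
grip px 191 201 198 208 [0.55562541 0.4105827  0.096     ]
trig px 190 197 214 217 [0.52287039 0.41741507 0.097     ]
d [-4.385 -0.384  0.226] w [-0.    0.    0.44] tcp [0.2413 0.5759 0.238 ] q [-1.14  0.69 -0.19  1.57  0.16  0.9  -0.22]
```

Request:
step_arm(motion=[{"dx":-0.5,"wz":0.04,"claw":88},{"dx":-1,"wz":0.09,"claw":88},{"dx":-1,"wz":0.13,"claw":88}])

```text
$.motion[0]: bad value
```

```bash
python3 -c "
from h import *
go([.549,.412,.23],-12)"
```

```text
d [-4.339 -0.403  0.101] w [-0.    0.    0.44] tcp [0.2413 0.5759 0.238 ] q [-1.14  0.69 -0.19  1.57  0.16  0.9  -0.22]
```

Request:
step_arm(motion=[{"dx":-0.5,"dy":0.0,"dz":0.0,"wx":0.0,"wy":0.0,"wz":0.04,"claw":88.0},{"dx":-1.0,"dy":0.0,"dz":0.0,"wx":0.0,"wy":0.0,"wz":0.09,"claw":88.0},{"dx":-1.0,"dy":0.0,"dz":0.0,"wx":0.0,"wy":0.0,"wz":0.13,"claw":88.0}], force=20)

```text
clock: 0.4
tool_pos: [0.3232, 0.5411, 0.2383]
eef_rot: [0.399, 0.917, -0.001, 0.003]
contact_force: [-0.0, -1.1, 0.1]
opening: 1.0
finger_force: 0.0
```

```bash
python3 -c "
from h import *
go([.549,.412,.23],-12)"
```

```text
d [-3.104  0.966  0.124] w [0.001 0.002 0.305] tcp [0.3232 0.5411 0.2383] q [-1.07  0.69 -0.08  1.55  0.07  0.9  -0.42]
```

Request:
step_arm(motion=[{"dx":-0.5,"dy":0.16,"dz":0.0,"wx":0.0,"wy":0.0,"wz":0.04,"claw":88.0},{"dx":-1.0,"dy":0.3,"dz":0.0,"wx":0.0,"wy":0.0,"wz":0.08,"claw":88.0},{"dx":-1.0,"dy":0.3,"dz":0.0,"wx":0.0,"wy":0.0,"wz":0.12,"claw":88.0}])

```text
clock: 0.7
tool_pos: [0.3956, 0.4987, 0.2384]
eef_rot: [0.564, 0.826, -0.0, 0.003]
contact_force: [0.2, -1.0, -1.3]
opening: 0.999
finger_force: 0.0
```

```bash
python3 -c "
from h import *
go([.549,.412,.23],-12)"
```

```text
d [-1.707  1.39   0.12 ] w [0.002 0.002 0.185] tcp [0.3956 0.4987 0.2384] q [-0.99  0.7   0.03  1.53 -0.01  0.91 -0.59]
```

Request:
step_arm(motion=[{"dx":-0.4,"dy":0.35,"dz":0.0,"wx":0.0,"wy":0.0,"wz":0.05,"claw":88.0},{"dx":-0.85,"dy":0.7,"dz":0.0,"wx":0.0,"wy":0.0,"wz":0.09,"claw":88.0},{"dx":-1.0,"dy":0.85,"dz":0.0,"wx":0.0,"wy":0.0,"wz":0.14,"claw":88.0},{"dx":-1.0,"dy":0.85,"dz":0.0,"wx":0.0,"wy":0.0,"wz":0.185,"claw":88.0}])

```text
clock: 1.1
tool_pos: [0.4853, 0.4526, 0.2383]
eef_rot: [0.776, 0.631, 0.0, 0.002]
contact_force: [-0.8, 0.8, -0.9]
opening: 0.997
finger_force: 0.0
```

```bash
python3 -c "
from h import *
go([.549,.412,.15],-12)"
```

```text
d [-0.332  0.879  1.107] w [0.001 0.001 0.001] tcp [0.4853 0.4526 0.2383] q [-0.91  0.75  0.18  1.45 -0.15  0.96 -0.9 ]
```

Move over the gun (staying above z = 0.16 for now), then look.

Request:
step_arm(motion=[{"dx":-0.15,"dy":0.45,"dz":0.2,"wx":0.0,"wy":0.0,"wz":0.0,"claw":88.0},{"dx":-0.33,"dy":0.88,"dz":0.5,"wx":0.0,"wy":0.0,"wz":0.0,"claw":88.0},{"dx":-0.33,"dy":0.88,"dz":0.9,"wx":0.0,"wy":0.0,"wz":0.0,"claw":88.0},{"dx":-0.33,"dy":0.88,"dz":0.9,"wx":0.0,"wy":0.0,"wz":0.0,"claw":88.0}])

```text
clock: 1.5
tool_pos: [0.5432, 0.4136, 0.1618]
eef_rot: [0.773, 0.635, -0.005, -0.0]
contact_force: [-0.5, 0.4, -0.7]
opening: 1.0
finger_force: 0.0
```

```bash
python3 -c "
from h import *
go([.549,.412,.059],-12)"
```

```text
d [0.004 0.083 1.285] w [-0.002  0.002  0.005] tcp [0.5432 0.4136 0.1618] q [-0.79  0.86  0.15  1.44 -0.15  0.86 -0.79]
```

Request:
step_arm(motion=[{"dx":0.0,"dy":0.0,"dz":0.0,"wx":0.0,"wy":0.0,"wz":0.0,"claw":88.0},{"dx":0.0,"dy":0.0,"dz":0.0,"wx":0.0,"wy":0.0,"wz":0.0,"claw":88.0},{"dx":0.0,"dy":0.0,"dz":0.3,"wx":0.0,"wy":0.0,"wz":0.0,"claw":88.0},{"dx":0.0,"dy":0.0,"dz":0.5,"wx":0.0,"wy":0.0,"wz":0.0,"claw":88.0},{"dx":0.0,"dy":0.0,"dz":0.5,"wx":0.0,"wy":0.0,"wz":0.0,"claw":88.0}])

```text
clock: 2.0
tool_pos: [0.5435, 0.4168, 0.1252]
eef_rot: [0.771, 0.636, -0.002, -0.0]
contact_force: [-0.8, -0.2, -0.8]
opening: 0.998
finger_force: 0.0
```

```bash
python3 - <<'E'
from h import *
go([.549,.412,.059],-12)
a,_,_,_=snap('top');b,_,_,_=snap('side')
A=cv2.resize(a[165:245,175:275],None,fx=5,fy=5,interpolation=cv2.INTER_CUBIC)
B=cv2.resize(b[150:230,235:295],None,fx=5,fy=5,interpolation=cv2.INTER_CUBIC)
C=np.hstack([A,B]);C=((C/255)**.6*255).astype(np.uint8)
cv2.imwrite('pics/c2.png',C[...,::-1])
E
```

```text
d [-0.044  0.081  0.827] w [-0.001  0.001  0.006] tcp [0.5435 0.4168 0.1252] q [-0.79  0.91  0.14  1.46 -0.16  0.78 -0.78]
```

View pics/c2.png

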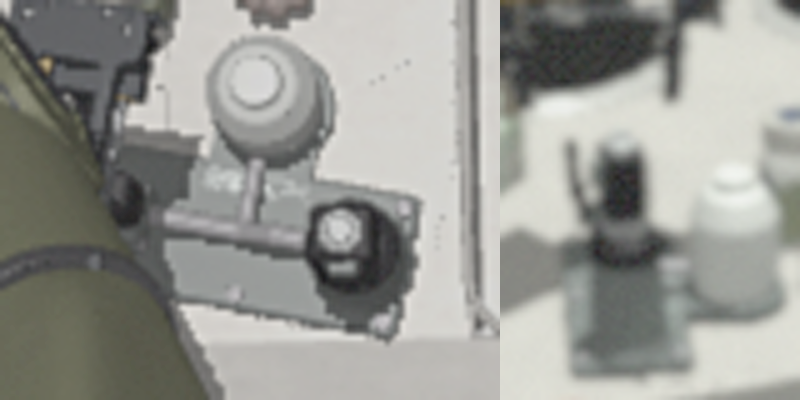

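Top view: the open gripper straddles the gun grip at about (125,200), with nothing touching. Next I apply the correction and descend.

Request:
step_arm(motion=[{"dx":-0.04,"dy":0.08,"dz":0.0,"wx":0.0,"wy":0.0,"wz":0.0,"claw":88.0},{"dx":-0.04,"dy":0.08,"dz":0.2,"wx":0.0,"wy":0.0,"wz":0.0,"claw":88.0},{"dx":-0.04,"dy":0.08,"dz":0.5,"wx":0.0,"wy":0.0,"wz":0.0,"claw":88.0},{"dx":-0.04,"dy":0.08,"dz":0.8,"wx":0.0,"wy":0.0,"wz":0.0,"claw":88.0},{"dx":-0.04,"dy":0.08,"dz":0.8,"wx":0.0,"wy":0.0,"wz":0.0,"claw":88.0},{"dx":-0.04,"dy":0.08,"dz":0.8,"wx":0.0,"wy":0.0,"wz":0.0,"claw":88.0}])

```text
clock: 2.7
tool_pos: [0.5511, 0.4122, 0.0624]
eef_rot: [0.772, 0.636, -0.0, 0.0]
contact_force: [0.5, 0.3, -0.0]
opening: 1.002
finger_force: 0.0
```

```bash
python3 -c "
from h import *
go([.549,.412,.059],-12)"
```

```text
d [-0.007 -0.025  0.043] w [-0.     0.     0.005] tcp [0.5511 0.4122 0.0624] q [-0.77  0.99  0.12  1.48 -0.16  0.68 -0.77]
```

Request:
step_arm(motion=[{"dx":0.0,"dy":-0.025,"dz":0.02,"wx":0.0,"wy":0.0,"wz":0.0,"claw":56.0},{"dx":0.0,"dy":-0.025,"dz":0.02,"wx":0.0,"wy":0.0,"wz":0.0,"claw":50.0},{"dx":0.0,"dy":-0.025,"dz":0.02,"wx":0.0,"wy":0.0,"wz":0.0,"claw":45.0},{"dx":0.0,"dy":-0.025,"dz":0.02,"wx":0.0,"wy":0.0,"wz":0.0,"claw":36.0},{"dx":0.0,"dy":-0.025,"dz":0.02,"wx":0.0,"wy":0.0,"wz":0.0,"claw":36.0},{"dx":0.0,"dy":-0.025,"dz":0.02,"wx":0.0,"wy":0.0,"wz":0.0,"claw":36.0},{"dx":0.0,"dy":-0.025,"dz":0.02,"wx":0.0,"wy":0.0,"wz":0.0,"claw":36.0}], force=15)

```text
clock: 3.4
tool_pos: [0.5484, 0.4135, 0.0625]
eef_rot: [0.772, 0.636, -0.0, -0.001]
contact_force: [-2.4, -0.3, 8.9]
opening: 0.509
finger_force: 17.0
```

Request:
step_arm(motion=[{"dx":0.0,"dy":0.0,"dz":0.0,"wx":0.0,"wy":0.0,"wz":0.0,"claw":36.0},{"dx":0.0,"dy":0.0,"dz":0.0,"wx":0.0,"wy":0.0,"wz":0.0,"claw":36.0},{"dx":0.0,"dy":0.0,"dz":0.0,"wx":0.0,"wy":0.0,"wz":0.0,"claw":36.0},{"dx":0.0,"dy":0.0,"dz":0.0,"wx":0.0,"wy":0.0,"wz":0.0,"claw":36.0},{"dx":0.0,"dy":0.0,"dz":0.0,"wx":0.0,"wy":0.0,"wz":0.0,"claw":36.0},{"dx":0.0,"dy":0.0,"dz":0.0,"wx":0.0,"wy":0.0,"wz":0.0,"claw":36.0}])

```text
clock: 4.0
tool_pos: [0.5485, 0.4135, 0.0625]
eef_rot: [0.772, 0.636, -0.0, -0.001]
contact_force: [-3.6, -1.2, 7.4]
opening: 0.507
finger_force: 17.0
```

Request:
step_arm(motion=[{"dx":0.0,"dy":0.0,"dz":0.0,"wx":0.0,"wy":0.0,"wz":0.0,"claw":30.0},{"dx":0.0,"dy":0.0,"dz":0.0,"wx":0.0,"wy":0.0,"wz":0.0,"claw":30.0},{"dx":0.0,"dy":0.0,"dz":0.0,"wx":0.0,"wy":0.0,"wz":0.0,"claw":30.0},{"dx":0.0,"dy":0.0,"dz":0.0,"wx":0.0,"wy":0.0,"wz":0.0,"claw":30.0}], force=30)

```text
clock: 4.4
tool_pos: [0.5487, 0.4134, 0.0625]
eef_rot: [0.772, 0.636, 0.0, -0.001]
contact_force: [-2.1, -0.3, 8.3]
opening: 0.5
finger_force: 32.6
```

```bash
python3 - <<'E'
from h import *
s=get_state();print(s['opening']*88.1,s['contact_force'],s['moment'],s['finger_force'])
go([.549,.412,.059],-12)
a,_,_,_=snap('top');b,_,_,_=snap('side')
A=cv2.resize(a[165:245,175:275],None,fx=5,fy=5,interpolation=cv2.INTER_CUBIC)
B=cv2.resize(b[150:230,235:295],None,fx=5,fy=5,interpolation=cv2.INTER_CUBIC)
C=np.hstack([A,B]);C=((C/255)**.6*255).astype(np.uint8)
cv2.imwrite('pics/c3.png',C[...,::-1])
E
```

```text
44.08588126948709 [-2.05923116 -0.33272938  8.30765006] [ 0.01988935  1.48867378 -0.09924132] 32.55386101081967
d [-0.017  0.007  0.043] w [-0.    -0.     0.005] tcp [0.5487 0.4134 0.0625] q [-0.77  0.99  0.12  1.48 -0.17  0.68 -0.77]
```

View pics/c3.png

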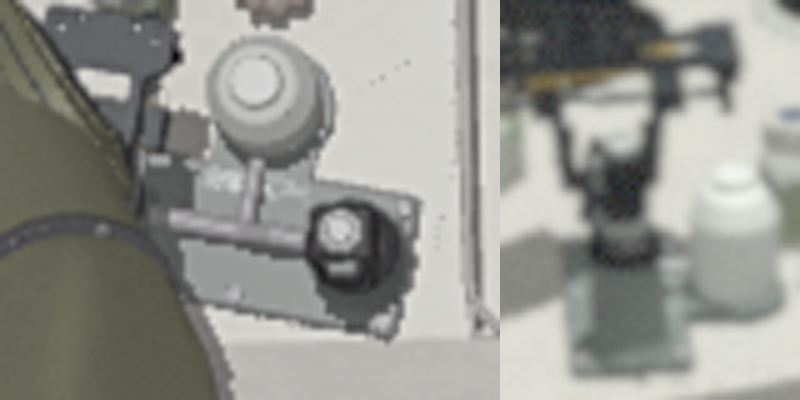

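The pads clamp the grip and trigger, and doubling the force barely changes the opening, so there is a hard stop at about 44 mm. To confirm this is the full trigger travel, I'll open slowly and watch the spring force.

Request:
step_arm(motion=[{"dx":0.0,"dy":0.0,"dz":0.0,"wx":0.0,"wy":0.0,"wz":0.0,"claw":47.0},{"dx":0.0,"dy":0.0,"dz":0.0,"wx":0.0,"wy":0.0,"wz":0.0,"claw":47.0},{"dx":0.0,"dy":0.0,"dz":0.0,"wx":0.0,"wy":0.0,"wz":0.0,"claw":47.0}])

```text
clock: 4.8
tool_pos: [0.5474, 0.4137, 0.0619]
eef_rot: [0.772, 0.636, -0.001, -0.001]
contact_force: [-4.8, -1.3, 6.5]
opening: 0.53
finger_force: 6.1
```

Request:
step_arm(motion=[{"dx":0.0,"dy":0.0,"dz":0.0,"wx":0.0,"wy":0.0,"wz":0.0,"claw":52.0},{"dx":0.0,"dy":0.0,"dz":0.0,"wx":0.0,"wy":0.0,"wz":0.0,"claw":52.0},{"dx":0.0,"dy":0.0,"dz":0.0,"wx":0.0,"wy":0.0,"wz":0.0,"claw":52.0}])

```text
clock: 5.1
tool_pos: [0.5472, 0.4137, 0.0608]
eef_rot: [0.772, 0.636, -0.001, -0.001]
contact_force: [-4.6, 2.2, 1.7]
opening: 0.589
finger_force: 2.8
```

Request:
step_arm(motion=[{"dx":0.0,"dy":0.0,"dz":0.0,"wx":0.0,"wy":0.0,"wz":0.0,"claw":56.0},{"dx":0.0,"dy":0.0,"dz":0.0,"wx":0.0,"wy":0.0,"wz":0.0,"claw":56.0},{"dx":0.0,"dy":0.0,"dz":0.0,"wx":0.0,"wy":0.0,"wz":0.0,"claw":56.0}])

```text
clock: 5.4
tool_pos: [0.5487, 0.4132, 0.061]
eef_rot: [0.772, 0.636, -0.0, -0.0]
contact_force: [-3.4, 1.5, 0.7]
opening: 0.638
finger_force: 2.0
```

Request:
step_arm(motion=[{"dx":0.0,"dy":0.0,"dz":0.0,"wx":0.0,"wy":0.0,"wz":0.0,"claw":60.0},{"dx":0.0,"dy":0.0,"dz":0.0,"wx":0.0,"wy":0.0,"wz":0.0,"claw":60.0},{"dx":0.0,"dy":0.0,"dz":0.0,"wx":0.0,"wy":0.0,"wz":0.0,"claw":60.0}])

```text
clock: 5.7
tool_pos: [0.5495, 0.4127, 0.0612]
eef_rot: [0.772, 0.636, 0.0, 0.0]
contact_force: [-2.4, 0.3, -1.4]
opening: 0.685
finger_force: 1.2
```

```bash
python3 - <<'E'
from h import *
b=np.load('side0.npz');W=b['W'];p=b['p'].max(-1)
np.set_printoptions(linewidth=200)
print(p[176:200,244:264])
c=viewer.calibration('side'); f=210/np.tan(np.radians(c['vfov'])/2); E=np.array(c['extrinsics'])
y=np.radians(-12);R=np.array([[np.cos(y),-np.sin(y)],[np.sin(y),np.cos(y)]]);o=np.array([.5363,.344])
for u,v in((247,178),(249,179),(249,185),(251,189),(253,193)):
    d=E[:3,:3]@[(u-c['cx'])/f,(v-c['cy'])/f,1]
    # local y=.068-.009 plane
    n=R@[0,1]; t=(.060-n@(E[:2,3]-o))/(n@d[:2]); P=E[:3,3]+t*d
    print(u,v,(R.T@(P[:2]-o)*1000).round(1),(P[2]*1000).round(1), W[v,u].round(3))
E
```

```text
[[197 197 196 194 190 189 192 197 197 196 194 189 183 176 172 173 174 183 189 196]
 [196 195 192 183 167 165 180 193 196 190 181 171 165 163 164 165 168 175 182 190]
 [195 194 186 165 135 128 155 182 189 179 161 146 145 158 170 174 171 167 166 175]
 [195 192 182 155 109  98 137 174 186 170 137 111 117 138 158 163 151 133 132 151]
 [194 193 181 151 104  88 128 166 179 161 123  86  82 102 115 119 110  91  93 124]
 [193 193 183 156 109  85 124 162 168 151 112  72  56  62  71  71  68  57  59  99]
 [194 194 187 161 118  92 122 155 156 130  98  67  40  38  41  37  33  31  38  79]
 [193 193 188 165 122  90 119 149 144 114  81  54  32  24  23  23  23  21  30  69]
 [196 195 189 165 125  88 108 143 138 103  68  45  27  18  17  16  12  18  29  65]
 [195 197 189 171 130  86  96 127 130 100  65  41  26  16  17  16  16  16  24  62]
 [196 195 193 175 138  87  79 112 121 108  73  46  28  18  17  16  16  18  25  55]
 [196 197 195 181 145  88  62  93 122 123  93  56  29  19  15  20  19  18  22  56]
 [195 194 194 182 149  96  58  84 127 138 107  62  30  17  20  17  14  16  25  52]
 [193 195 191 185 159
[... 420 characters left out ...]
133  95  73  70  69  60  52  48  49  49  48  55  62  75]
 [190 192 191 190 186 176 155 127 102  73  59  58  63  65  64  64  68  68  72  73]
 [193 193 188 183 178 171 159 140 108  70  44  48  61  67  68  70  71  73  70  65]
 [194 189 179 161 155 150 138 120  91  55  27  31  47  56  60  62  64  63  59  49]
 [191 186 166 141 122 115 105  86  60  35  23  22  31  39  44  48  52  54  47  41]
 [190 181 158 120  94  88  74  62  44  24  15  20  25  32  36  43  44  50  43  39]]
247 178 [-34.5  60. ] 103.9 [0.56  0.614 0.002]
249 179 [-27.8  60. ] 99.6 [0.523 0.413 0.098]
249 185 [-29.  60.] 76.3 [0.52  0.406 0.078]
251 189 [-22.8  60. ] 60.1 [0.526 0.406 0.061]
253 193 [-16.5  60. ] 43.7 [nan nan nan]
```

The upper part of the trigger bar is about vertical when out, so when squeezed 0.28 rad it tilts in and its lower bend meets the pads. That explains 44 mm at the tips, against 41 mm at 78 mm height. The trigger was home, and it followed the finger back out. Next: release, rise and go to the lance.

Request:
step_arm(motion=[{"dx":0.0,"dy":0.0,"dz":0.0,"wx":0.0,"wy":0.0,"wz":0.0,"claw":75.0},{"dx":0.0,"dy":0.0,"dz":0.0,"wx":0.0,"wy":0.0,"wz":0.0,"claw":88.0},{"dx":0.0,"dy":0.0,"dz":0.0,"wx":0.0,"wy":0.0,"wz":0.0,"claw":88.0},{"dx":0.0,"dy":0.0,"dz":-0.3,"wx":0.0,"wy":0.0,"wz":0.0,"claw":88.0},{"dx":0.0,"dy":0.0,"dz":-0.8,"wx":0.0,"wy":0.0,"wz":0.0,"claw":88.0},{"dx":0.0,"dy":0.0,"dz":-1.0,"wx":0.0,"wy":0.0,"wz":0.0,"claw":88.0}])

```text
clock: 6.3
tool_pos: [0.5516, 0.4136, 0.1449]
eef_rot: [0.772, 0.636, 0.003, 0.001]
contact_force: [-0.1, -0.4, -0.0]
opening: 0.998
finger_force: 0.0
```

Request:
step_arm(motion=[{"dx":0.0,"dy":0.0,"dz":-0.5,"wx":0.0,"wy":0.0,"wz":0.0,"claw":88.0},{"dx":0.0,"dy":0.0,"dz":-1.0,"wx":0.0,"wy":0.0,"wz":0.0,"claw":88.0},{"dx":0.0,"dy":0.0,"dz":-1.0,"wx":0.0,"wy":0.0,"wz":0.0,"claw":88.0},{"dx":0.0,"dy":0.0,"dz":-1.0,"wx":0.0,"wy":0.0,"wz":0.0,"claw":88.0}])

```text
clock: 6.7
tool_pos: [0.5497, 0.4128, 0.2221]
eef_rot: [0.772, 0.636, 0.001, 0.0]
contact_force: [-0.4, -0.4, -0.4]
opening: 0.999
finger_force: 0.0
```

```bash
python3 -c "
from h import *
go([.523,.278,.215],-1.4)"
```

```text
d [-1.718 -0.005  0.086] w [ 0.001 -0.    -0.054] tcp [0.5497 0.4128 0.2221] q [-0.79  0.8   0.16  1.39 -0.14  0.97 -0.79]
```

Request:
step_arm(motion=[{"dx":-0.5,"dy":0.0,"dz":0.0,"wx":0.0,"wy":0.0,"wz":-0.03,"claw":88.0},{"dx":-1.0,"dy":0.0,"dz":0.0,"wx":0.0,"wy":0.0,"wz":-0.054,"claw":88.0},{"dx":-1.0,"dy":0.0,"dz":0.0,"wx":0.0,"wy":0.0,"wz":-0.054,"claw":88.0},{"dx":-1.0,"dy":0.0,"dz":0.0,"wx":0.0,"wy":0.0,"wz":-0.054,"claw":88.0}])

```text
clock: 7.1
tool_pos: [0.5333, 0.333, 0.2199]
eef_rot: [0.716, 0.698, -0.001, -0.0]
contact_force: [0.5, 0.6, -0.1]
opening: 1.001
finger_force: 0.0
```

```bash
python3 -c "
from h import *
go([.523,.278,.215],-1.4)"
```

```text
d [-0.69  -0.111  0.062] w [-0.001  0.    -0.   ] tcp [0.5333 0.333  0.2199] q [-0.69  0.72  0.1   1.58 -0.09  0.85 -0.58]
```

Request:
step_arm(motion=[{"dx":-0.4,"dy":-0.06,"dz":0.0,"wx":0.0,"wy":0.0,"wz":0.0,"claw":88.0},{"dx":-0.69,"dy":-0.11,"dz":0.0,"wx":0.0,"wy":0.0,"wz":0.0,"claw":88.0},{"dx":-0.69,"dy":-0.11,"dz":0.0,"wx":0.0,"wy":0.0,"wz":0.0,"claw":88.0},{"dx":-0.69,"dy":-0.11,"dz":0.0,"wx":0.0,"wy":0.0,"wz":0.0,"claw":88.0},{"dx":-0.69,"dy":-0.11,"dz":0.0,"wx":0.0,"wy":0.0,"wz":0.0,"claw":88.0}])

```text
clock: 7.6
tool_pos: [0.5236, 0.2817, 0.2207]
eef_rot: [0.714, 0.7, 0.001, -0.001]
contact_force: [-0.4, 0.6, -0.3]
opening: 0.994
finger_force: 0.0
```

```bash
python3 - <<'E'
from h import *
go([.523,.278,.123],-1.4)
a,_,_,_=snap('top');b,_,_,_=snap('side')
A=cv2.resize(a[165:245,175:275],None,fx=5,fy=5,interpolation=cv2.INTER_CUBIC)
B=cv2.resize(b[150:230,235:295],None,fx=5,fy=5,interpolation=cv2.INTER_CUBIC)
C=np.hstack([A,B]);C=((C/255)**.6*255).astype(np.uint8)
cv2.imwrite('pics/c4.png',C[...,::-1])
E
```

```text
d [-0.049 -0.006  1.221] w [-0.    -0.001  0.001] tcp [0.5236 0.2817 0.2207] q [-0.62  0.67  0.09  1.69 -0.08  0.79 -0.51]
```

View pics/c4.png

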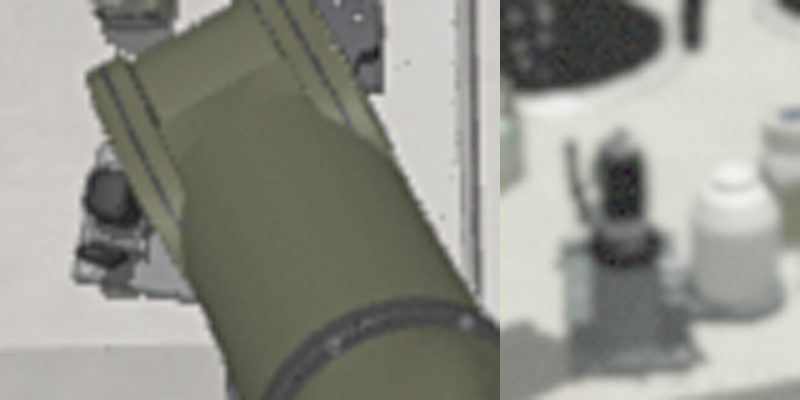

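The trigger is back out: its bar at (103,253) is well clear of the grip at (112,195). The handle still stands free at about (622,180) in the side half. Next I descend onto it.

Request:
step_arm(motion=[{"dx":-0.05,"dy":0.0,"dz":0.3,"wx":0.0,"wy":0.0,"wz":0.0,"claw":88.0},{"dx":-0.05,"dy":0.0,"dz":0.6,"wx":0.0,"wy":0.0,"wz":0.0,"claw":88.0},{"dx":-0.05,"dy":0.0,"dz":0.9,"wx":0.0,"wy":0.0,"wz":0.0,"claw":88.0},{"dx":-0.05,"dy":0.0,"dz":1.0,"wx":0.0,"wy":0.0,"wz":0.0,"claw":88.0},{"dx":-0.05,"dy":0.0,"dz":1.0,"wx":0.0,"wy":0.0,"wz":0.0,"claw":88.0},{"dx":-0.05,"dy":0.0,"dz":1.0,"wx":0.0,"wy":0.0,"wz":0.0,"claw":88.0}])

```text
clock: 8.3
tool_pos: [0.5242, 0.2761, 0.1418]
eef_rot: [0.715, 0.699, 0.001, 0.0]
contact_force: [0.5, -0.3, 0.3]
opening: 1.002
finger_force: 0.0
```

```bash
python3 -c "
from h import *
go([.523,.278,.123],-1.4)"
```

```text
d [ 0.024 -0.015  0.236] w [ 0.    -0.     0.001] tcp [0.5242 0.2761 0.1418] q [-0.61  0.77  0.08  1.76 -0.09  0.61 -0.5 ]
```

Request:
step_arm(motion=[{"dx":0.025,"dy":-0.02,"dz":0.12,"wx":0.0,"wy":0.0,"wz":0.0,"claw":88.0},{"dx":0.025,"dy":-0.02,"dz":0.24,"wx":0.0,"wy":0.0,"wz":0.0,"claw":88.0},{"dx":0.025,"dy":-0.02,"dz":0.24,"wx":0.0,"wy":0.0,"wz":0.0,"claw":88.0},{"dx":0.025,"dy":-0.02,"dz":0.24,"wx":0.0,"wy":0.0,"wz":0.0,"claw":60.0},{"dx":0.025,"dy":-0.02,"dz":0.24,"wx":0.0,"wy":0.0,"wz":0.0,"claw":45.0},{"dx":0.025,"dy":-0.02,"dz":0.24,"wx":0.0,"wy":0.0,"wz":0.0,"claw":40.0}])

```text
clock: 8.9
tool_pos: [0.5223, 0.2775, 0.1222]
eef_rot: [0.715, 0.699, 0.0, 0.0]
contact_force: [0.5, 0.9, 0.0]
opening: 0.75
finger_force: 0.0
```

Request:
step_arm(motion=[{"dx":0.0,"dy":0.0,"dz":0.0,"wx":0.0,"wy":0.0,"wz":0.0,"claw":36.0},{"dx":0.0,"dy":0.0,"dz":0.0,"wx":0.0,"wy":0.0,"wz":0.0,"claw":32.0},{"dx":0.0,"dy":0.0,"dz":0.0,"wx":0.0,"wy":0.0,"wz":0.0,"claw":24.0},{"dx":0.0,"dy":0.0,"dz":0.0,"wx":0.0,"wy":0.0,"wz":0.0,"claw":20.0},{"dx":0.0,"dy":0.0,"dz":0.0,"wx":0.0,"wy":0.0,"wz":0.0,"claw":20.0},{"dx":0.0,"dy":0.0,"dz":0.0,"wx":0.0,"wy":0.0,"wz":0.0,"claw":20.0}], force=30)

```text
clock: 9.5
tool_pos: [0.5243, 0.2774, 0.1222]
eef_rot: [0.715, 0.699, 0.002, 0.001]
contact_force: [6.1, 0.2, -3.8]
opening: 0.34
finger_force: 30.0
```

```bash
python3 -c "
from h import *
s=get_state();print(s['opening']*88.1,s['contact_force'],s['moment'],s['finger_force'])
go([.523,.278,.123],-1.4)"
```

```text
29.958156005325 [ 6.12160518  0.20658474 -3.82883247] [-0.08234067 -0.99346309  0.03369933] 29.962080291006714
d [ 0.007 -0.016 -0.01 ] w [ 0.001 -0.     0.   ] tcp [0.5243 0.2774 0.1222] q [-0.61  0.8   0.07  1.78 -0.1   0.56 -0.5 ]
```

The opening is 30 mm, so the button is pressed. I'll relieve the small side load and start drawing up.

Request:
step_arm(motion=[{"dx":0.0,"dy":0.03,"dz":0.0,"wx":0.0,"wy":0.0,"wz":0.0,"claw":20.0},{"dx":0.0,"dy":0.03,"dz":-0.05,"wx":0.0,"wy":0.0,"wz":0.0,"claw":20.0},{"dx":0.0,"dy":0.03,"dz":-0.15,"wx":0.0,"wy":0.0,"wz":0.0,"claw":20.0},{"dx":0.0,"dy":0.03,"dz":-0.25,"wx":0.0,"wy":0.0,"wz":0.0,"claw":20.0},{"dx":0.0,"dy":0.03,"dz":-0.35,"wx":0.0,"wy":0.0,"wz":0.0,"claw":20.0},{"dx":0.0,"dy":0.03,"dz":-0.4,"wx":0.0,"wy":0.0,"wz":0.0,"claw":20.0}], force=35)

```text
clock: 10.1
tool_pos: [0.5243, 0.2774, 0.1549]
eef_rot: [0.715, 0.699, 0.0, -0.0]
contact_force: [2.6, 0.5, -3.7]
opening: 0.334
finger_force: 35.0
```

```bash
python3 -c "
from h import *
s=get_state();print(s['opening']*88.1,s['contact_force'],s['moment'],s['finger_force'])
go([.523,.278,.253],-1.4)"
```

```text
29.41434280094086 [ 2.567464    0.51462206 -3.69743125] [ 0.04982698 -0.42883766 -0.06534947] 34.961975847836584
d [ 0.008 -0.016 -1.226] w [ 0.    -0.     0.001] tcp [0.5243 0.2774 0.1549] q [-0.61  0.76  0.08  1.75 -0.09  0.64 -0.5 ]
```

Request:
step_arm(motion=[{"dx":0.0,"dy":0.0,"dz":-0.12,"wx":0.0,"wy":0.0,"wz":0.0,"claw":20.0},{"dx":0.0,"dy":0.0,"dz":-0.24,"wx":0.0,"wy":0.0,"wz":0.0,"claw":20.0},{"dx":0.0,"dy":0.0,"dz":-0.36,"wx":0.0,"wy":0.0,"wz":0.0,"claw":20.0},{"dx":0.0,"dy":0.0,"dz":-0.48,"wx":0.0,"wy":0.0,"wz":0.0,"claw":20.0},{"dx":0.0,"dy":0.0,"dz":-0.6,"wx":0.0,"wy":0.0,"wz":0.0,"claw":20.0},{"dx":0.0,"dy":0.0,"dz":-0.72,"wx":0.0,"wy":0.0,"wz":0.0,"claw":20.0},{"dx":0.0,"dy":0.0,"dz":-0.84,"wx":0.0,"wy":0.0,"wz":0.0,"claw":20.0},{"dx":0.0,"dy":0.0,"dz":-0.96,"wx":0.0,"wy":0.0,"wz":0.0,"claw":20.0}])

```text
clock: 10.9
tool_pos: [0.5239, 0.2772, 0.2312]
eef_rot: [0.715, 0.699, -0.001, -0.0]
contact_force: [2.5, 0.2, -8.4]
opening: 0.336
finger_force: 35.0
```

```bash
python3 -c "
from h import *
s=get_state();print(s['opening']*88.1,s['contact_force'],s['moment'],s['finger_force'])
go([.524,.2775,.253],-1.4)"
```

```text
29.643510209381837 [ 2.49592297  0.16596555 -8.39738449] [ 0.17188452 -0.42648984 -0.03095879] 34.971191725926474
d [ 0.003  0.001 -0.273] w [-0.     0.     0.001] tcp [0.5239 0.2772 0.2312] q [-0.62  0.65  0.1   1.68 -0.08  0.81 -0.51]
```

The pull is 8.4 N, so it's past the first stop. I'll ease on to the second.

Request:
step_arm(motion=[{"dx":0.0,"dy":0.0,"dz":-0.06,"wx":0.0,"wy":0.0,"wz":0.0,"claw":20.0},{"dx":0.0,"dy":0.0,"dz":-0.12,"wx":0.0,"wy":0.0,"wz":0.0,"claw":20.0},{"dx":0.0,"dy":0.0,"dz":-0.18,"wx":0.0,"wy":0.0,"wz":0.0,"claw":20.0},{"dx":0.0,"dy":0.0,"dz":-0.22,"wx":0.0,"wy":0.0,"wz":0.0,"claw":20.0},{"dx":0.0,"dy":0.0,"dz":-0.26,"wx":0.0,"wy":0.0,"wz":0.0,"claw":20.0},{"dx":0.0,"dy":0.0,"dz":-0.26,"wx":0.0,"wy":0.0,"wz":0.0,"claw":20.0}])

```text
clock: 11.5
tool_pos: [0.524, 0.2773, 0.2516]
eef_rot: [0.715, 0.699, -0.0, -0.0]
contact_force: [0.9, 0.2, -8.5]
opening: 0.338
finger_force: 35.0
```

Request:
step_arm(motion=[{"dx":0.0,"dy":0.0,"dz":-0.02,"wx":0.0,"wy":0.0,"wz":0.0,"claw":20.0},{"dx":0.0,"dy":0.0,"dz":-0.04,"wx":0.0,"wy":0.0,"wz":0.0,"claw":20.0},{"dx":0.0,"dy":0.0,"dz":-0.04,"wx":0.0,"wy":0.0,"wz":0.0,"claw":20.0},{"dx":0.0,"dy":0.0,"dz":-0.04,"wx":0.0,"wy":0.0,"wz":0.0,"claw":20.0}])

```text
clock: 11.9
tool_pos: [0.5235, 0.2769, 0.2527]
eef_rot: [0.715, 0.699, -0.002, -0.0]
contact_force: [3.2, 1.7, -27.4]
opening: 0.339
finger_force: 35.0
```

The force has jumped to 27 N, so this is the second stop. I'll ease back slightly while still pressing against it, then check that it holds.

Request:
step_arm(motion=[{"dx":0.0,"dy":0.0,"dz":0.01,"wx":0.0,"wy":0.0,"wz":0.0,"claw":20.0},{"dx":0.0,"dy":0.0,"dz":0.01,"wx":0.0,"wy":0.0,"wz":0.0,"claw":20.0},{"dx":0.0,"dy":0.0,"dz":0.01,"wx":0.0,"wy":0.0,"wz":0.0,"claw":20.0},{"dx":0.0,"dy":0.0,"dz":0.01,"wx":0.0,"wy":0.0,"wz":0.0,"claw":20.0},{"dx":0.0,"dy":0.0,"dz":0.01,"wx":0.0,"wy":0.0,"wz":0.0,"claw":20.0},{"dx":0.0,"dy":0.0,"dz":0.01,"wx":0.0,"wy":0.0,"wz":0.0,"claw":20.0}], force=45)

```text
clock: 12.5
tool_pos: [0.5236, 0.2769, 0.2527]
eef_rot: [0.715, 0.699, -0.001, -0.0]
contact_force: [3.4, 1.1, -26.1]
opening: 0.335
finger_force: 45.0
```

```bash
python3 - <<'E'
from h import *
b,_,_,_=snap('side');a,_,_,_=snap('top')
s=get_state();print(s['clock'],s['opening']*88.1,s['contact_force'],s['tool_pos'],s['finger_force'])
B=cv2.resize(b[110:230,220:310],None,fx=5,fy=5,interpolation=cv2.INTER_CUBIC)
cv2.imwrite('pics/c5.png',((B/255)**.6*255).astype(np.uint8)[...,::-1])
E
```

```text
12.6 29.900433199242105 [  3.03827958   1.31187908 -26.27782944] [0.52362654 0.27697642 0.25271916] 44.97218654723838
```

View pics/c5.png

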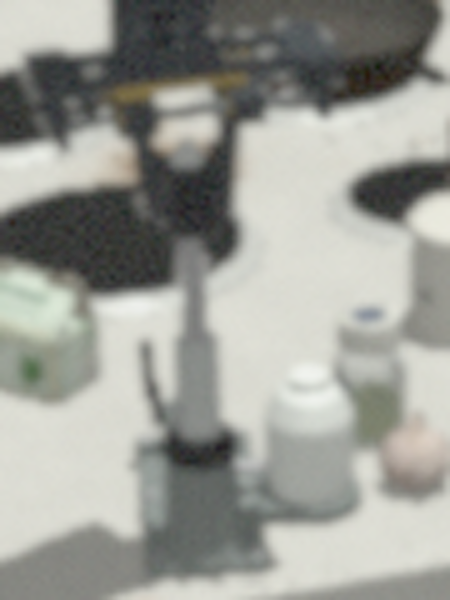

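Both stages are out: the thin rod at (190,280) and the outer tube at (197,380). The handle is still gripped, the trigger is out at (150,385), and the tea box, garlic and jar visible here stand where they were.

```bash
python3 -c "
from plant import workorder
print(workorder.finish_job())"
```

```text
the job is handed in; nothing more can be done
None
```

I squeezed the trigger to its stop and it sprang back out; then, with the button pressed, I drew the lance up to the second stop (about 130 mm), where the gripper still held it when I handed the job in at about 12.6 s (no verdict was returned).

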